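# Lean the cold plate on its rest and present its spacer hole-up

### The job

Take the aluminium plate out of its drying slot, stand its long edge on the bench and leave it leaning back squarely against the middle of the plywood rest, without dropping it flat. Then pick up the white spacer that goes under it, find which way its one blind hole faces and turn it hole straight up, ready for a spring to be dropped in. Finish while still holding it so, motionless and touching nothing else, well over 10 cm above the bench, and leave the jar, syringe and tin where they are.

Things in the scene. Friction and masses are not known exactly. Their poses are not given: they have to be found in the camera images.
- plate: Bare aluminium plate, 160 mm wide, 140 mm tall, 8 mm thick, about 0.5 kg, at first standing on its lower long edge in the rack's slot (play 3 mm). Origin: centre of its lower edge face; x across the thickness, y along the 160 mm width, z from lower to upper edge.
- rack: Plywood drying rack fixed to the bench: base 70 x 180 x 6 mm, two rails 170 mm long, 12 mm thick, tops 36 mm above the bench, forming a slot 11 mm wide, 30 mm deep, along y. The plate stands in it, lower edge 6 mm and top 146 mm above the bench. Origin: under the middle of the slot at bench height; z up.
- rest: Plywood rest fixed to the bench: upright board 190 mm wide, 12 mm thick, 70 mm tall; its front face (x = 0) looks along -x; base and two gussets behind, to x = +102 mm. The plate is to lean on the front top edge, its foot some 25 to 30 mm before (-x) the face. Origin: foot of the front face, mid-width, at bench height; y along the board, z up.
- spacer: White plastic block 56 mm long, 40 x 40 mm section, about 0.1 kg, lying on a long side. One square end has a round blind hole 24 mm wide, 36 mm deep; the other end and all sides are plain. Origin: centre of the long side it lies on at the start; x along its length, out of the hole (mouth at x = +28 mm), y across, z up at the start.
- jar: Bystander: closed amber jar, 64 mm across, 80 mm tall, loose. Origin: centre of its underside.
- syringe: Bystander: filled plastic syringe with a cap, 150 mm long, 50 mm wide at the flange, 32 mm high, lying loose on the bench along its x. Origin: under the middle of the barrel at bench height.
- tin: Bystander: closed round steel tin, 56 mm across, 50 mm tall, loose. Origin: centre of its underside.
Things that resemble listed ones, but are neither listed nor needed, are in the scene too. There is more than one size of the plate; the job needs the middle-sized.

How it is judged (in metres and radians):
On the way, in this order (a step that is already met when the one before it is completed fails the run):
1. the plate leans on the rest, let go and still (angle between plate's own z axis and vertical between 0.15 and 0.8 rad and contact force between plate and rest above 0.05 N and height (world z) of plate below 0.012 m and contact force between plate and the fingers below 0.05 N and contact force between plate and rack below 0.05 N and x of plate in the frame of rest below 0 m and y of plate in the frame of rest between -0.05 and 0.05 m and angle between the y axis of plate and the y axis of rest, either way round below 0.3 rad and linear speed of plate below 0.03 m/s), for 0.2 s.
2. the spacer is held hole-up clear of the bench (height (world z) of spacer above 0.1 m and angle between spacer's own x axis and vertical below 0.2 rad and contact force between spacer and the fingers above 2 N and contact force between spacer and plate below 0.05 N and contact force between spacer and rest below 0.05 N and contact force between spacer and rack below 0.05 N and contact force between spacer and jar below 0.05 N and contact force between spacer and syringe below 0.05 N and contact force between spacer and tin below 0.05 N and linear speed of spacer below 0.03 m/s and angular speed of spacer below 0.2 rad/s), for 0.2 s.
At the end, for the whole second after the job is handed in: Plate: foot on bench before the rest, leaning on it 0.15-0.8 rad, free, still, within 50 mm of its middle, 0.3 rad of parallel. Spacer: gripped, still, touching nothing else, origin over 100 mm up, hole axis within 0.2 rad of straight up. Program ends holding it (all of step 1 and all of step 2); the arm keeps its last pose, push and grip.
It fails at once if the plate is dropped flat (angle between plate's own z axis and vertical above 1.2 rad).
It fails at once if the jar is moved more than 30 mm (distance of jar from where it was at the start of the episode above 0.03 m).
It fails at once if the syringe is moved more than 30 mm (distance of syringe from where it was at the start of the episode above 0.03 m).
It fails at once if the tin is moved more than 30 mm (distance of tin from where it was at the start of the episode above 0.03 m).
It also fails if it takes over 48 s, if anything falls off the work surface, if the arm or the gripper's body presses on something with over 40 N, if the wrist force passes 120 N, or if a joint passes its speed limit or range.

### The arm

A 6-joint arm with a two-finger parallel gripper is mounted at the origin on the work surface. World frame = base frame: x ahead of the robot, y to its left, z up, the work surface at z = 0. Lengths are in m, angles in degrees, forces in N, time in s.
With the tool pointing down it reaches from about 0.325 to 0.85 m from the base axis. Payload 15.5 kg.
Tool frame: the origin (TCP) lies midway between the tips of the shut fingers; the grasp point (between the pads) lies 19 mm behind it (arm.grip_depth is the distance from the TCP to the grasp point, in m); z points along the fingers, y is the line along which they close (so a half turn about z gives the same grasp; the last joint's range is limited). The gripper opens to 91 mm and grips with 3 to 60 N. Pads are 32 mm wide; open, the fingers measure 118 mm over their backs; the gripper's body (76 mm by 178 mm) begins 60 mm behind the grasp point.
Start: joints at [-70.388, 28.281, 77.091, -0, 74.628, -5.472], TCP at [0.265, -0.566, 0.18] pointing down, gripper open.
Joint ranges: [-166.48, 166.48], [-47.26, 123.95], [12.59, 153.08], [-70.14, 250.14], [6.76, 159.57], [-176.63, 176.63]. Speed limits (degrees/s): [108.29, 108.29, 147.25, 172.46, 172.46, 172.46].

### API

Orientations are given as [roll, pitch, yaw] about the fixed x, y, z axes, in that order (R = Rz(yaw) Ry(pitch) Rx(roll)).
In Python, from plant import telemetry, viewer, arm gives the robot as it stands. The module is installed in compiled form; this text tells all that it offers.
- The arm moves only by the tool drive_tool, never from a script. Its argument "plan" is a list of rows, each a list of 2 entries, a list of its own where there are three numbers: the shift along the tool's x, y, z in mm, then the turn about the tool's z in degrees. In form: [[[dx, dy, dz], roll], ...]. A call has 1 to 8 rows; each row is the pose to reach, as a shift and turn from the pose commanded when the call began, along the tool's axes at that moment; what a row does not reach only later rows make up. A row lasts 1/12 s, in which the tool goes at most 41.7 mm and 7.16 degrees, less where a joint would pass 70% of its speed; a pose out of reach is approached as far as the arm can. A call with a gripper value outside its range is refused whole. "grip" is the opening, from 0 (shut) to 1 (fully open), set as the call begins (left out, the last holds). The fingers move at their own pace and stop on an object; "force" is the grip in N (left out, the last holds). Time passes only in rows, so rows that repeat a pose let the fingers close. It gives the time, the measured TCP pose, the force, the opening and the grip force at its end, in the units of the state.
- telemetry.read_state(): the state, without advancing time (a new reading comes with each control period).
- viewer.camera(name): name is "scene" or "top" or "wrist"; returns a dict with "pixels" (420x560x3 uint8, blue, green, red), "depth" (420x560 float32, m along the optical axis (not along the pixel's ray), 0 where there is no reading), "intrinsics" (3x3 intrinsics, pixels), "dist" ([k1, k2, p1, p2, k3] as OpenCV has them; the pictures are not rectified), "R" (3x3) and "t" (3): a world point X has camera coordinates R X + t. Camera axes: x right, y down, z forward; pixel columns grow to the right and rows downward; lengths in m; the calibration is good to about 2 mm. A picture is of the moment at which its call begins.
- arm.job_done(): hands the job in; it is judged then, once.
The state is a dict: "time_s": time; "joint_pos": joint angles; "joint_vel": joint speeds; "joint_efforts": joint torques, N m; "position": TCP position; "orientation": TCP orientation; "force": force on the tool from outside, world axes, zero at the start; "ft_torque": the same for the moment, N m; "gripper_width": finger opening in m; "finger_force": force on a finger pad.
Only numpy, scipy, OpenCV 4.12 (cv2) and the standard library are available. Lean on these libraries where they do the work, as an engineer would, in place of code of your own. Each camera call takes 0.05 s, during which the arm holds its last target. There are 200 camera calls.

## Working session

There is one attempt and no reset: what is moved stays moved. The work goes in short steps, Python scripts to look and compute and a tool call to move; the robot and the scene stay as the last step left them, time stands still between calls to the robot, and variables do not carry over. Pictures are saved under pics/ and viewed, at most 10 in all, crops included, and the job is handed in when it is done.

Besides the shell and the picture viewer there is one more tool, called after "Emit:" as a command line: name --argument value ..., lists and objects as JSON in quotes. drive_tool: Moves the arm, as the interface text tells. Its arguments: {"type":"object","properties":{"plan":{"type":"array"},"grip":{"type":"number"},"force":{"type":"number"}},"required":["plan"]}

```bash
mkdir -p pics; ls; cat > h.py <<'E'
import numpy as np,cv2,pickle
from plant import telemetry,viewer,arm
def snap(n,tag):
    c=viewer.camera(n); cv2.imwrite(f'pics/{tag}.png',c['pixels']); pickle.dump(c,open(f'pics/{tag}.pkl','wb')); return c
def load(tag): return pickle.load(open(f'pics/{tag}.pkl','rb'))
def ray(c,uv):
    p=cv2.undistortPoints(np.array(uv,float).reshape(-1,1,2),np.array(c['intrinsics'],float),np.array(c['dist'],float)).reshape(-1,2)
    d=np.c_[p,np.ones(len(p))]; R=np.array(c['R']);t=np.array(c['t'])
    return -R.T@t, d@R
def plane(c,uv,z):
    o,d=ray(c,uv); return o+d*((z-o[2])/d[:,2])[:,None]
def dep(c,uv):
    o,d=ray(c,uv); z=np.array([c['depth'][int(round(v)),int(round(u))] for u,v in np.array(uv).reshape(-1,2)]); return o+d*z[:,None]
def cloud(c):
    h,w=c['depth'].shape; g=np.stack(np.meshgrid(np.arange(w),np.arange(h)),-1).reshape(-1,2).astype(float)
    o,d=ray(c,g); P=o+d*c['depth'].reshape(-1,1); P[c['depth'].ravel()==0]=np.nan; return P.reshape(h,w,3)
E
python3 - <<'E'
from h import *
a=snap('scene','s0');b=snap('top','t0');snap('wrist','w0')
for c in(a,b): print(-np.array(c['R']).T@c['t'],(c['depth']>0).mean())
print(telemetry.read_state())
E
```

```text
pics
[ 1.17257589 -0.94758474  0.75828402] 0.9886054421768707
[0.28125634 0.02859061 1.65853464] 0.9958588435374149
{'time_s': 0.15, 'joint_pos': array([-7.03880891e+01,  2.83061971e+01,  7.71175441e+01, -1.75322120e-03,
        7.46278118e+01, -5.47027233e+00]), 'joint_vel': array([-0.03091696, -0.0717106 , -0.15891828, -0.04783618,  0.02246994,
        0.02765555]), 'joint_efforts': array([ 1.05688465e-03, -8.79196358e+01, -3.82056105e+01,  7.07142684e-02,
        5.01404330e-02, -5.91374169e-05]), 'position': array([ 0.2648521 , -0.56576882,  0.17908925]), 'orientation': array([-1.79948521e+02, -3.23212137e-03,  2.50826473e+01]), 'force': array([-0.13509987, -1.13579154, -0.16321654]), 'ft_torque': array([-0.04478285, -0.00639453, -0.00049119]), 'finger_force': 0.0, 'gripper_width': 0.09101305326915153}
```

View pics/s0.png

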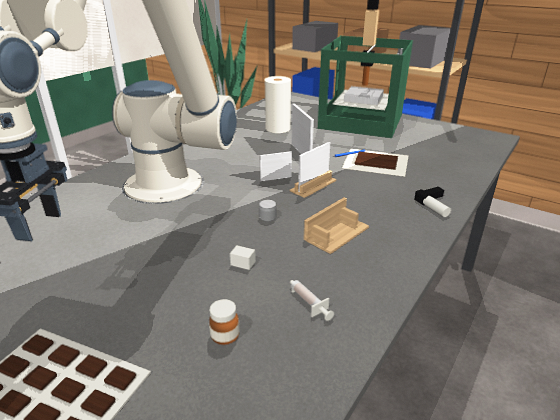

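View pics/t0.png

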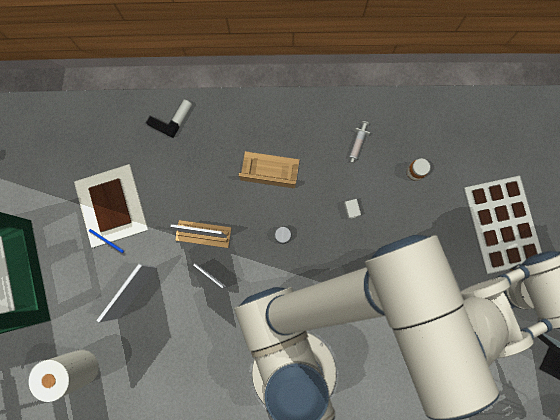

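The scene view shows a plate in the rack at (315,170), the rest at (335,225) with its board toward the robot, the spacer at (243,257), the tin at (267,211), the syringe at (312,300) and the jar at (224,320). In the top view, with world +x up and +y left, the plate and rack are at (203,232), the rest at (270,168) and the spacer at (352,208).

```bash
python3 - <<'E'
from h import *
t=load('t0');s=load('s0');P=cloud(t);Q=cloud(s)
def rect(X,n):
    r=cv2.minAreaRect(X[:,:2].astype(np.float32)*1000);b=cv2.boxPoints(r)
    print(n,len(X),'c',np.round(r[0],1),'size',np.round(r[1],1),'box',b.round().tolist(),'z',np.percentile(X[:,2],[5,50,95]).round(4))
def reg(C,u0,u1,v0,v1,z0,z1):
    X=C[v0:v1,u0:u1].reshape(-1,3); return X[(X[:,2]>z0)&(X[:,2]<z1)]
rect(reg(P,160,240,215,250,.125,.16),'plate top(t)')
rect(reg(P,160,240,210,255,.025,.045),'rack rails(t)')
rect(reg(P,230,305,145,195,.058,.08),'rest top(t)')
rect(reg(P,230,305,145,195,.003,.08),'rest all(t)')
rect(reg(P,335,370,190,225,.03,.06),'spacer top(t)')
rect(reg(P,270,300,220,250,.03,.06),'tin')
rect(reg(P,400,440,150,185,.06,.09),'jar')
rect(reg(P,340,375,115,170,.008,.05),'syr')
for n,a in dict(plate=(290,335,135,190,.1,.16),rest=(295,375,195,250,.06,.08),spacer=(225,262,240,272,.033,.05)).items():
    rect(reg(Q,*a),n+'(s)')
# spacer side faces in scene
rect(reg(Q,225,262,240,275,.006,.06),'spacer all(s)')
a=cv2.resize(s['pixels'][235:280,215:275],None,fx=8,fy=8,interpolation=cv2.INTER_CUBIC)
b=cv2.resize(t['pixels'][190:226,330:374],None,fx=7,fy=7,interpolation=cv2.INTER_CUBIC)
m=np.zeros((360,800,3),np.uint8);m[:360,:480]=a;m[:252,490:798]=b;cv2.imwrite('pics/c0.png',m)
E
```

```text
plate top(t) 165 c [458.3 298.5] size [161.    8.7] box [[442.0, 220.0], [450.0, 218.0], [475.0, 377.0], [466.0, 379.0]] z [0.1323 0.1461 0.152 ]
rack rails(t) 279 c [458.3 298.1] size [169.1  35.6] box [[428.0, 217.0], [463.0, 212.0], [489.0, 379.0], [454.0, 384.0]] z [0.0281 0.0368 0.0424]
rest top(t) 244 c [643.1  77.8] size [188.2  37. ] box [[611.0, -13.0], [648.0, -18.0], [675.0, 168.0], [639.0, 174.0]] z [0.061  0.0704 0.0772]
rest all(t) 2304 c [677.8  81.4] size [256.4 174.3] box [[589.0, -46.0], [764.0, -48.0], [766.0, 209.0], [592.0, 211.0]] z [0.0035 0.0093 0.0705]
spacer top(t) 212 c [ 534.9 -202.8] size [57.  41.3] box [[502.0, -189.0], [512.0, -230.0], [567.0, -216.0], [558.0, -176.0]] z [0.0335 0.041  0.0471]
tin 218 c [447.7  30.3] size [49.6 52.6] box [[421.0, 6.0], [474.0, 5.0], [474.0, 55.0], [422.0, 55.0]] z [0.0375 0.0511 0.0568]
jar 254 c [ 664.1 -426.9] size [55.1 57.9] box [[628.0, -444.0], [683.0, -462.0], [700.0, -409.0], [645.0, -392.0]] z [0.0664 0.0806 0.0871]
syr 384 c [ 770.8 -231.3] size [115.3 195.8] box [[670.0, -284.0], [866.0, -294.0], [871.0, -179.0], [676.0, -169.0]] z [0.0085 0.0253 0.0347]
plate(s) 417 c [393.8 361. ] size [137.  284.8] box [[243.0, 408.0], [451.0, 214.0], [545.0, 314.0], [337.0, 508.0]] z [0.1032 0.1241 0.1456]
rest(s) 225 c [633.4  79.4] size [190.6  15.8] box [[610.0, -13.0], [626.0, -16.0], [657.0, 172.0], [641.0, 175.0]] z [0.0605 0.0678 0.0716]
spacer(s) 237 c [ 536.  -202.9] size [58.1 46.6] box [[502.0, -187.0], [513.0, -232.0], [570.0, -219.0], [559.0, -173.0]] z [0.035  0.0394 0.042 ]
spacer all(s) 436 c [ 536.  -203.1] size [58.1 47.1] box [[502.0, -187.0], [513.0, -233.0], [570.0, -219.0], [559.0, -173.0]] z [0.0083 0.0356 0.0415]
```

View pics/c0.png

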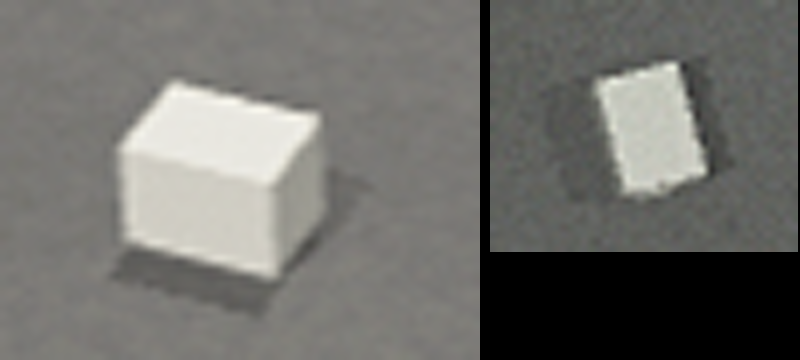

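The left crop shows the long −y side and the +x end (275–320, 120–270), both plain. The irregular lower edge at (650,190) in the right crop suggests the hole is in the −x end. I'll confirm that with the wrist camera later.

```bash
cat >> h.py <<'E'
from scipy.spatial.transform import Rotation as Ro
def go(x,y,z,yaw,start=None):
    """print shift (mm) and roll to reach target TCP; start=(pos mm,yaw) or current"""
    if start is None:
        st=telemetry.read_state(); p=st['position']*1000; o=st['orientation'][2]
    else: p,o=np.array(start[0],float),start[1]
    T=Ro.from_euler('xyz',[180,0,o],degrees=True).as_matrix()
    d=T.T@(np.array([x,y,z])-p); print('from',np.round(p,1),round(o,1),'shift',d.round(1),'roll',round(-((yaw-o+180)%360-180),1))
E
python3 - <<'E'
from h import *
P=cloud(load('t0'))
for n,(u0,u1,v0,v1) in dict(small=(185,240,255,300),big=(85,150,255,330)).items():
    X=P[v0:v1,u0:u1].reshape(-1,3);X=X[X[:,2]>.05];print(n,np.percentile(X,[2,50,98],axis=0).round(3))
# rest front top edge & plate top edge from two views: triangulated by colour-independent depth edge -> check with rays at z=.07
Q=cloud(load('s0'))
for C,b in((P,(230,305,145,195)),(Q,(295,375,195,250))):
    X=C[b[2]:b[3],b[0]:b[1]].reshape(-1,3);X=X[(X[:,2]>.066)&(X[:,2]<.075)]
    a=np.radians(-9.2);n=np.array([np.cos(a),np.sin(a)]);e=np.array([-n[1],n[0]]);print('rest top n',np.percentile(X[:,:2]@n,[3,10,30,50,70,90]).round(4),'e',np.percentile(X[:,:2]@e,[1,99]).round(4))
go(458,298.5,200,81.1)
go(458,298.5,108,81.1,([458,298.5,200],81.1))
E
```

```text
small [[0.279 0.219 0.053]
 [0.316 0.265 0.102]
 [0.351 0.309 0.11 ]]
big [[0.184 0.458 0.055]
 [0.261 0.517 0.142]
 [0.345 0.575 0.187]]
rest top n [0.6053 0.6061 0.6086 0.6109 0.6136 0.6162] e [0.086  0.2723]
rest top n [0.6071 0.6086 0.6114 0.6145 0.6167 0.619 ] e [0.085  0.2698]
from [ 264.9 -565.8  179.1] 25.1 shift [ 541.3 -700.9  -20.9] roll -56.0
from [458.  298.5 200. ] 81.1 shift [ 0. -0. 92.] roll -0.0
```

Emit:
drive_tool --plan '[[[24,-32,-20],-7],[[49,-63,-20],-14],[[73,-95,-20],-21],[[98,-127,-20],-28],[[122,-158,-20],-35],[[147,-190,-20],-42],[[171,-222,-20],-49],[[196,-253,-20],-56]]' --grip 0.8

```text
time_s: 0.82
position: [0.3349, -0.2518, 0.1995]
orientation: [-180.0, -0.0, 81.4]
force: [1.3, 0.0, 0.5]
gripper_width: 0.0729
finger_force: 0.0
```

```bash
python3 - <<'E'
from h import *
go(458,298.5,200,81.1)
E
```

```text
from [ 334.9 -251.8  199.5] 81.4 shift [ 5.626e+02  3.950e+01 -5.000e-01] roll 0.3
```

Emit:
drive_tool --plan '[[[40,3,0],0],[[80,6,0],0],[[120,9,0],0],[[160,12,0],0],[[200,14,0],0],[[240,17,0],0],[[280,20,0],0],[[310,22,0],0]]'

```text
time_s: 1.48
position: [0.4051, 0.0518, 0.1996]
orientation: [180.0, -0.0, 81.1]
force: [0.1, -0.3, -0.8]
gripper_width: 0.0727
finger_force: 0.0
```

Emit:
drive_tool --plan '[[[40,3,0],0],[[80,6,0],0],[[120,9,0],0],[[160,12,0],0],[[200,14,0],0],[[230,16,0],0],[[250,17,0],0],[[250,17,0],0]]'

```text
time_s: 2.15
position: [0.461, 0.2969, 0.1991]
orientation: [180.0, -0.1, 81.2]
force: [-0.7, -0.6, -0.4]
gripper_width: 0.0732
finger_force: 0.0
```

```bash
python3 - <<'E'
from h import *
go(458,298.5,106,81.1)
c=snap('wrist','w1'); P=cloud(c); X=P.reshape(-1,3); X=X[(X[:,2]>.13)&(X[:,2]<.156)]
X=X[np.hypot(X[:,0]-.458,X[:,1]-.298)<.12]
print(len(X)); r=cv2.minAreaRect(X[:,:2].astype(np.float32)*1000);print(r)
E
```

```text
from [461.  296.9 199.1] 81.2 shift [ 1.1 -3.2 93.1] roll 0.1
1419
((458.99212646484375, 300.2186584472656), (159.0884246826172, 7.504456996917725), 81.26995849609375)
```

View pics/w1.png

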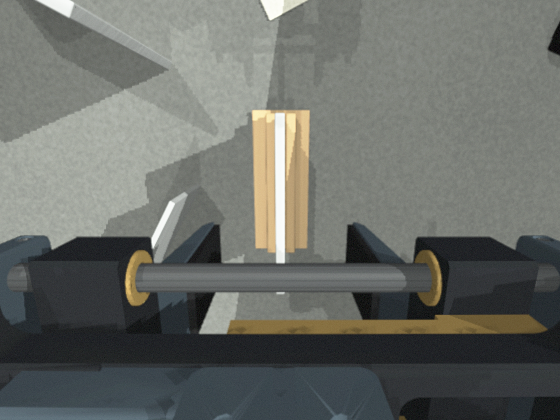

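The wrist view shows the plate edge-on at column 280, between the fingers (220 and 348) and parallel to them. It measures 159 mm wide, so this is the middle-sized plate.

Emit:
drive_tool --plan '[[[3,-2,30],0],[[3,-2,60],0],[[3,-2,85],0],[[3,-2,93],0],[[3,-2,93],0]]'

```text
time_s: 2.62
position: [0.4578, 0.2953, 0.105]
orientation: [-179.8, 0.1, 81.0]
force: [-0.5, -0.2, -0.0]
gripper_width: 0.0732
finger_force: 0.0
```

Emit:
drive_tool --plan '[[[0,0,0],0],[[0,0,0],0],[[0,0,0],0],[[0,0,0],0],[[0,0,0],0],[[0,0,0],0],[[0,0,0],0]]' --grip 0 --force 35

```text
time_s: 3.2
position: [0.4591, 0.2967, 0.1068]
orientation: [180.0, -0.0, 81.1]
force: [-0.3, 0.0, -0.2]
gripper_width: 0.029
finger_force: 0.0
```

Emit:
drive_tool --plan '[[[0,0,0],0],[[0,0,0],0],[[0,0,0],0],[[0,0,0],0],[[0,0,0],0],[[0,0,0],0]]'

```text
time_s: 3.7
position: [0.459, 0.2966, 0.1065]
orientation: [-180.0, 0.0, 81.1]
force: [0.5, -0.6, 0.3]
gripper_width: 0.0077
finger_force: 35.0
```

Emit:
drive_tool --plan '[[[0,0,-8],0],[[0,0,-20],0],[[0,0,-35],0],[[0,0,-50],0],[[0,0,-65],0],[[0,0,-75],0],[[0,0,-75],0]]'

```text
time_s: 4.28
position: [0.4599, 0.2971, 0.1836]
orientation: [179.9, -0.1, 81.1]
force: [0.5, 0.8, -4.8]
gripper_width: 0.0072
finger_force: 35.0
```

```bash
python3 - <<'E'
from h import *
a=np.radians(-9.2);n=np.array([np.cos(a),np.sin(a)]);e=np.array([-n[1],n[0]])
st=telemetry.read_state();print(st['gripper_width'],st['finger_force'],st['force'])
p=(0.606-.028-.004+.004)*n+.179*e; print('foot',p)
go(p[0]*1000,p[1]*1000,181,80.8)
c=snap('wrist','w2'); P=cloud(c); X=P.reshape(-1,3)
m=np.abs((X[:,:2]-st['position'][:2])@n)<.012
X=X[m&(np.abs((X[:,:2]-st['position'][:2])@e)<.12)&(X[:,2]>.16)&(X[:,2]<.25)];print(len(X),np.percentile(X,[2,50,98],axis=0))
E
```

```text
0.007199113336152396 34.98987436294556 [ 0.47825658  0.79889783 -4.77123284]
foot [0.59918349 0.08428606]
from [459.9 297.1 183.6] 81.1 shift [-188.6  170.6    2.6] roll 0.3
3441 [[0.45203678 0.25839097 0.22210067]
 [0.46580567 0.31987928 0.22387579]
 [0.4750787  0.377067   0.24718383]]
```

The plate is held: the wrist force reads 4.8 N, and its top is at 0.222 m, so the bottom is at about 0.082 m.

Emit:
drive_tool --plan '[[[-15,14,0],0],[[-45,41,0],0],[[-80,72,0],0],[[-115,104,0],0],[[-145,131,0],0],[[-170,154,0],0],[[-184,166,0],0],[[-189,171,0],0]]'

```text
time_s: 5.0
position: [0.5998, 0.0799, 0.1801]
orientation: [-179.9, 0.1, 80.9]
force: [1.3, 0.7, -4.7]
gripper_width: 0.0076
finger_force: 35.0
```

Emit:
drive_tool --plan '[[[0,0,15],0],[[0,0,35],0],[[0,0,55],0],[[0,0,66],0],[[0,0,72],0],[[0,0,74],0],[[0,0,74],0]]'

```text
time_s: 5.58
position: [0.5986, 0.0837, 0.1074]
orientation: [-180.0, 0.0, 81.1]
force: [-0.1, 0.8, -4.1]
gripper_width: 0.0067
finger_force: 35.0
```

```bash
python3 - <<'E'
from h import *
st=telemetry.read_state();print(st['position'],st['force'],st['finger_force'])
s=snap('scene','s1');P=cloud(s);c=snap('wrist','w3');Q=cloud(c).reshape(-1,3)
a=np.radians(-9.2);n=np.array([np.cos(a),np.sin(a)]);e=np.array([-n[1],n[0]])
X=Q[(Q[:,2]>.11)&(Q[:,2]<.17)&(np.abs(Q[:,:2]@n-.578)<.012)&(np.abs(Q[:,:2]@e-.179)<.1)]
print(len(X),np.percentile(X[:,2],[5,50,95]),np.percentile(X[:,:2]@n,[5,50,95]))
X=Q[(Q[:,2]>.066)&(Q[:,2]<.075)&(np.abs(Q[:,:2]@n-.61)<.02)&(np.abs(Q[:,:2]@e-.179)<.1)]
print('rest',len(X),np.percentile(X[:,:2]@n,[2,10,50,90,98]),np.percentile(X[:,:2]@e,[2,98]))
E
```

```text
[0.59860069 0.0836503  0.10743279] [-0.13443939  0.82253736 -4.0713762 ] 34.996917843818665
3297 [0.14687403 0.14812094 0.16397071] [0.57172587 0.57835874 0.58459101]
rest 2253 [0.60614085 0.60688426 0.61161516 0.6164984  0.61764548] [0.16431541 0.27354913]
```

View pics/w3.png

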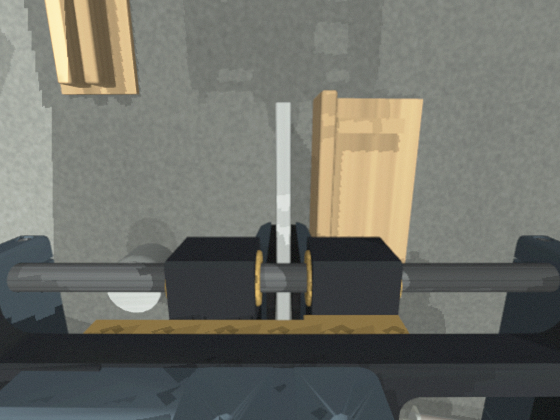

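The wrist view shows the plate (column 283) parallel to the rest's board (column 325), in front of it and about 8 mm above the bench. Next I'll lower it until the wrist feels the bench.

Emit:
drive_tool --plan '[[[0,0,3],0],[[0,0,5],0],[[0,0,6],0],[[0,0,7],0],[[0,0,7],0]]'

```text
time_s: 6.1
position: [0.5988, 0.0833, 0.1006]
orientation: [180.0, 0.0, 81.1]
force: [-0.7, -0.1, -4.3]
gripper_width: 0.0072
finger_force: 35.0
```

Emit:
drive_tool --plan '[[[0,0,1],0],[[0,0,1],0],[[0,0,1],0]]'

```text
time_s: 6.35
position: [0.5995, 0.0831, 0.1005]
orientation: [179.9, 0.0, 81.1]
force: [-1.1, -3.8, 6.9]
gripper_width: 0.0076
finger_force: 35.0
```

Emit:
drive_tool --plan '[[[0,0,1],0],[[0,0,1],0],[[0,0,1],0]]'

```text
time_s: 6.6
position: [0.6004, 0.083, 0.1004]
orientation: [179.8, -0.0, 81.1]
force: [-2.5, -4.7, 17.9]
gripper_width: 0.0078
finger_force: 35.2
```

Emit:
drive_tool --plan '[[[0,0,-2],0],[[0,0,-2],0],[[0,0,-2],0],[[0,0,-2],0],[[0,0,-2],0]]' --grip 0.24

```text
time_s: 7.02
position: [0.5986, 0.0835, 0.1004]
orientation: [-180.0, -0.0, 81.1]
force: [0.0, -0.4, 1.0]
gripper_width: 0.0218
finger_force: 0.0
```

Emit:
drive_tool --plan '[[[0,0,-4],0],[[0,0,-8],0],[[0,0,-9],0],[[0,0,-9],0]]' --grip 0.33

```text
time_s: 7.35
position: [0.599, 0.0835, 0.1101]
orientation: [179.9, -0.0, 81.1]
force: [0.0, 0.7, 0.8]
gripper_width: 0.0302
finger_force: 0.0
```

```bash
cat >> h.py <<'E'
a_=np.radians(-9.2);N=np.array([np.cos(a_),np.sin(a_)]);E_=np.array([-N[1],N[0]])
def plate(tag):
    st=telemetry.read_state();print('tcp n,e,z',st['position'][:2]@N,st['position'][:2]@E_,st['position'][2],'w',st['gripper_width'],st['finger_force'],st['force'].round(1))
    for cam in('wrist','top','scene'):
        Q=cloud(snap(cam,tag+cam)).reshape(-1,3)
        n=Q[:,:2]@N;e=Q[:,:2]@E_
        for lo,hi in((.08,.1),(.10,.12),(.12,.13),(.13,.15)):
            m=(Q[:,2]>lo)&(Q[:,2]<hi)&(n>.54)&(n<.66)&(e>.24)&(e<.28); m2=(Q[:,2]>lo)&(Q[:,2]<hi)&(n>.54)&(n<.66)&(e>.08)&(e<.12)
            print(cam,lo,[(k.sum(),np.percentile(n[k],[5,50,95]).round(4)) if k.sum()>5 else 0 for k in(m,m2)])
E
python3 -c "
from h import *
plate('p1')"
```

```text
tcp n,e,z 0.5779982670349845 0.17815939964562247 0.11008991615686764 w 0.03022414725101378 0.0 [0.  0.7 0.8]
wrist 0.08 [0, 0]
wrist 0.1 [0, 0]
wrist 0.12 [0, 0]
wrist 0.13 [(np.int64(593), array([0.5742, 0.578 , 0.5818])), 0]
top 0.08 [(np.int64(6), array([0.5714, 0.5725, 0.5729])), 0]
top 0.1 [(np.int64(9), array([0.5709, 0.5722, 0.5731])), 0]
top 0.12 [0, 0]
top 0.13 [(np.int64(19), array([0.5717, 0.5748, 0.5795])), 0]
scene 0.08 [(np.int64(19), array([0.5782, 0.5809, 0.5831])), (np.int64(35), array([0.5753, 0.5807, 0.5827]))]
scene 0.1 [(np.int64(21), array([0.5778, 0.5815, 0.5831])), (np.int64(35), array([0.576 , 0.5799, 0.5838]))]
scene 0.12 [(np.int64(10), array([0.5797, 0.5811, 0.582 ])), (np.int64(19), array([0.5744, 0.5805, 0.5814]))]
scene 0.13 [(np.int64(19), array([0.574 , 0.5786, 0.5816])), (np.int64(28), array([0.5721, 0.5789, 0.5826]))]
```

Released, the plate stands free and vertical. I'll tip it over gently between the loosely open fingers.

Emit:
drive_tool --plan '[[[0,4,0],0],[[0,8,0],0],[[0,11,0],0],[[0,13,0],0],[[0,15,0],0],[[0,17,0],0],[[0,19,0],0],[[0,21,0],0]]'

```text
time_s: 8.17
position: [0.6196, 0.0801, 0.1095]
orientation: [-180.0, 0.0, 81.1]
force: [-0.3, 0.7, 0.3]
gripper_width: 0.03
finger_force: 0.0
```

Emit:
drive_tool --plan '[[[0,3,0],0],[[0,6,0],0],[[0,9,0],0],[[0,12,0],0],[[0,15,0],0],[[0,18,0],0],[[0,20,0],0],[[0,20,0],0]]'

```text
time_s: 8.83
position: [0.6396, 0.077, 0.1095]
orientation: [180.0, -0.0, 81.1]
force: [-0.3, 0.3, 0.2]
gripper_width: 0.0303
finger_force: 0.0
```

```bash
python3 -c "
from h import *
plate('p2')"
```

```text
tcp n,e,z 0.6190985522522144 0.178259224849772 0.10950090697522108 w 0.0303410100273199 0.0 [-0.3  0.3  0.2]
wrist 0.08 [(np.int64(140), array([0.5822, 0.5824, 0.5826])), 0]
wrist 0.1 [(np.int64(179), array([0.5824, 0.5826, 0.5828])), 0]
wrist 0.12 [(np.int64(110), array([0.5825, 0.5827, 0.5829])), 0]
wrist 0.13 [(np.int64(715), array([0.5755, 0.5799, 0.5829])), 0]
top 0.08 [0, 0]
top 0.1 [0, 0]
top 0.12 [0, 0]
top 0.13 [(np.int64(7), array([0.576 , 0.5782, 0.5804])), 0]
scene 0.08 [(np.int64(7), array([0.5795, 0.581 , 0.5839])), (np.int64(34), array([0.5744, 0.5811, 0.583 ]))]
scene 0.1 [0, (np.int64(39), array([0.5752, 0.5808, 0.5831]))]
scene 0.12 [0, (np.int64(18), array([0.5727, 0.5797, 0.5821]))]
scene 0.13 [0, (np.int64(26), array([0.5749, 0.58  , 0.5825]))]
```

View pics/p2scene.png

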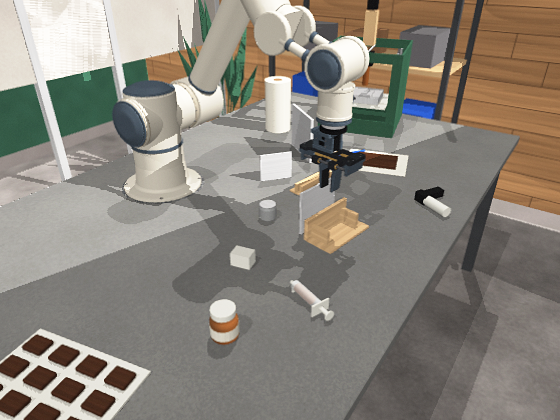

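View wrist.

View pics/p2wrist.png

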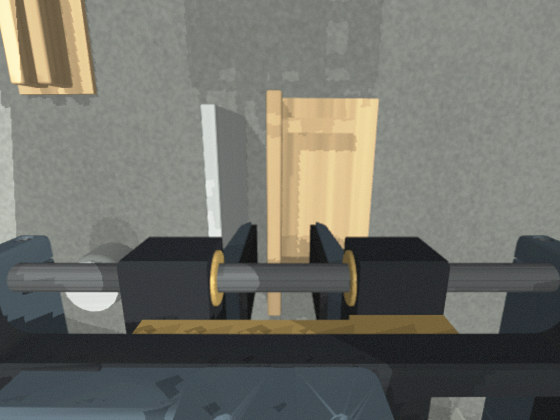

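```bash
python3 - <<'E'
from h import *
for t in('p1wrist','p2wrist','p1scene','p2scene'):
    Q=cloud(load(t)).reshape(-1,3);n=Q[:,:2]@N;e=Q[:,:2]@E_
    m=(n>.565)&(n<.59)&(Q[:,2]>.09)&(Q[:,2]<.16)
    print(t,m.sum(),'e',np.percentile(e[m],[1,50,99]).round(3),'z',np.percentile(Q[m,2],[1,50,99]).round(3))
E
```

```text
p1wrist 2575 e [0.131 0.212 0.26 ] z [0.139 0.141 0.142]
p2wrist 3716 e [0.176 0.224 0.26 ] z [0.091 0.139 0.142]
p1scene 598 e [0.1   0.175 2.029] z [0.09  0.117 0.157]
p2scene 514 e [0.099 0.162 2.03 ] z [0.091 0.116 0.154]
```

```bash
python3 - <<'E'
from h import *
for t in('p1scene','p2scene','p2wrist','p2top'):
    c=load(t);Q=cloud(c).reshape(-1,3);n=Q[:,:2]@N;e=Q[:,:2]@E_
    for lo,hi in((.09,.105),(.105,.115),(.115,.13),(.13,.15),(.15,.17)):
        m=(n>.53)&(n<.67)&(Q[:,2]>lo)&(Q[:,2]<hi)&(e>.155)&(e<.205)
        h=np.histogram(n[m],bins=np.arange(.53,.675,.01))[0]; print(t,lo,h)
c=load('p2scene');cv2.imwrite('pics/c2.png',cv2.resize(np.hstack([load('p1scene')['pixels'][150:250,280:380],c['pixels'][150:250,280:380]]),None,fx=4,fy=4,interpolation=cv2.INTER_CUBIC))
E
```

```text
p1scene 0.09 [ 0  0  0  0  8 38  0  0  0  0  0  0  0  0]
p1scene 0.105 [ 0  0  0  0 12 20  0  0  0  0  0  0  0  0]
p1scene 0.115 [ 0  0  0  0 17 26  0  0  0  0  0  0  0  0]
p1scene 0.13 [ 0  0  2 14 11 14  5  6  0  0  0  0  0  0]
p1scene 0.15 [ 0  0 10 49  0  0  7 45  0  0  0  0  0  0]
p2scene 0.09 [ 0  0  0  0  7 36  0  0  0  0  0  0  0  0]
p2scene 0.105 [ 0  0  0  0 11 23  0  0  0  0  0  0  0  0]
p2scene 0.115 [ 0  0  0  0 10 25  0  0  0  0  0  0  0  0]
p2scene 0.13 [ 0  0  0  0 17 11  2 15  0  0  3  9  0  0]
p2scene 0.15 [ 0  0  0  0  0  0  8 46  0  0  7 48  0  0]
p2wrist 0.09 [  0   0   0   0   0 146   0   0   0   0   0   0   0   0]
p2wrist 0.105 [  0   0   0   0   0 109   0   0   0   0   0   0   0   0]
p2wrist 0.115 [  0   0   0   0   0 194   0   0   0   0   0   0   0   0]
p2wrist 0.13 [  0   0   0   0 253 319  10  68   0   0  66   5   0   0]
p2wrist 0.15 [  0   0   0   0   0   0 110 214   0   0 238  93   0   0]
p2top 0.09 [0 0 0 0 0 0 0 0 0 0 0 0 0 0]
p2top 0.105 [0 0 0 0 0 0 0 0 0 0 0 0 0 0]
p2top 0.115 [0 0 0 0 0 0 0 0 0 0 0 0 0 0]
p2top 0.13 [0 0 0 0 0 0 0 0 0 0 0 0 0 0]
p2top 0.15 [0 0 0 0 0 0 0 0 0 0 0 0 0 0]
```

View pics/c2.png

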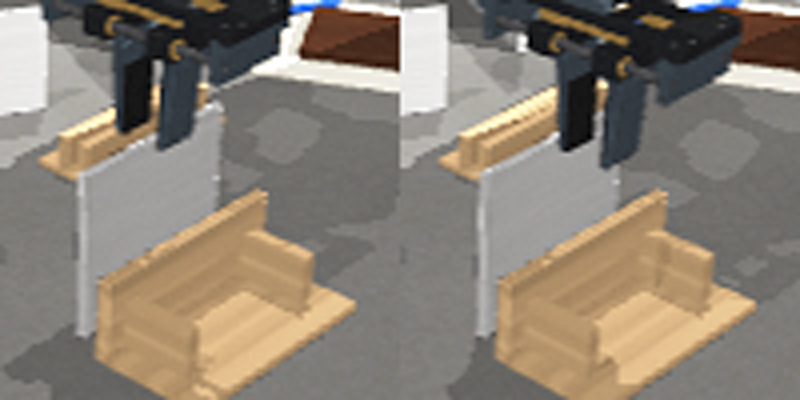

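The crops explain it. At a 30 mm opening the fingertips sit well above the nominal TCP and skimmed over the plate top, so the plate still stands vertical and unmoved. I'll measure the real tip height.

```bash
python3 - <<'E'
from h import *
for t in('p1scene','p2scene','p2wrist'):
    c=load(t);Q=cloud(c).reshape(-1,3);n=Q[:,:2]@N;e=Q[:,:2]@E_
    m=(n>.59)&(n<.66)&(Q[:,2]>.085)&(Q[:,2]<.2)&(e>.14)&(e<.22)
    print(t,m.sum(),np.percentile(Q[m,2],[0,1,3,10]).round(4),'e',np.percentile(e[m],[2,98]).round(3), 'n',np.percentile(n[m],[0,2,98,100]).round(3))
go(598.8,83.5,160,81.1);go(598.8,83.5,86,81.1,([598.8,83.5,160],81.1))
E
```

```text
p1scene 152 [0.1438 0.1466 0.1478 0.1518] e [0.158 0.195] n [0.591 0.595 0.608 0.61 ]
p2scene 323 [0.1427 0.1446 0.1461 0.1504] e [0.159 0.194] n [0.591 0.596 0.648 0.649]
p2wrist 2669 [0.1435 0.1458 0.1475 0.1541] e [0.166 0.197] n [0.593 0.595 0.644 0.646]
from [639.1  77.1 109.5] 81.1 shift [  0.1 -40.8 -50.5] roll -0.0
from [598.8  83.5 160. ] 81.1 shift [ 0. -0. 74.] roll -0.0
```

```bash
python3 - <<'E'
from h import *
for t,tz in(('s1',.1074),('w3',.1074),('w2',.1836),('w1',.1991),('s0',.179)):
    c=load(t);Q=cloud(c).reshape(-1,3)
    p={'w2':(.4599,.2971),'w1':(.461,.2969),'s0':(.265,-.566)}.get(t,(.5986,.0837))
    g=c['pixels'].reshape(-1,3).astype(int); r=np.hypot(Q[:,0]-p[0],Q[:,1]-p[1])
    m=(r<.065)&(Q[:,2]>tz-.03)&(Q[:,2]<tz+.1)&(g.max(1)<100)
    print(t,m.sum(),np.percentile(Q[m,2]-tz,[0,1,3,10,50]).round(4) if m.sum() else 0)
E
```

```text
s1 265 [0.0351 0.0373 0.0389 0.0441 0.0703]
w3 1855 [0.0348 0.0377 0.0399 0.0476 0.0764]
w2 1838 [0.0364 0.0383 0.0403 0.0481 0.0762]
w1 4960 [0.0342 0.0368 0.0392 0.0469 0.0778]
s0 791 [0.0332 0.0355 0.0372 0.0429 0.0692]
```

The tips sit 34 mm behind the reported TCP in every view, at every opening, so I'll use that offset from here on. I'll go back over the plate and reach properly down beside it.

Emit:
drive_tool --plan '[[[0,0,-15],0],[[0,0,-30],0],[[0,-15,-30],0],[[0,-30,-30],0],[[0,-40,-30],0],[[0,-41,-30],0],[[0,-41,-30],0]]'

```text
time_s: 9.57
position: [0.5985, 0.0835, 0.1397]
orientation: [180.0, 0.0, 81.1]
force: [0.3, 0.4, 0.8]
gripper_width: 0.0303
finger_force: 0.0
```

Emit:
drive_tool --plan '[[[0,0,15],0],[[0,0,30],0],[[0,0,45],0],[[0,0,57],0],[[0,0,63],0],[[0,0,63],0],[[0,0,63],0]]'

```text
time_s: 10.15
position: [0.5992, 0.0833, 0.0766]
orientation: [180.0, 0.0, 81.1]
force: [-0.4, 0.3, -0.4]
gripper_width: 0.03
finger_force: 0.0
```

```bash
python3 -c "
from h import *
plate('p3')"|egrep 'tcp|wrist 0.13|scene'
```

```text
tcp n,e,z 0.5781221044060089 0.17806705811526835 0.07660670943711559 w 0.02998731138453763 0.0 [-0.4  0.3 -0.4]
wrist 0.13 [(np.int64(892), array([0.5747, 0.5784, 0.582 ])), 0]
scene 0.08 [(np.int64(22), array([0.5792, 0.5815, 0.5833])), (np.int64(40), array([0.5773, 0.5811, 0.5835]))]
scene 0.1 [(np.int64(24), array([0.578 , 0.5801, 0.5831])), (np.int64(41), array([0.5759, 0.5812, 0.5834]))]
scene 0.12 [0, (np.int64(18), array([0.5762, 0.5816, 0.584 ]))]
scene 0.13 [0, (np.int64(29), array([0.5747, 0.5804, 0.5826]))]
```

The plate is between the fingers now, with the tips at about 0.11. I'll tip it.

Emit:
drive_tool --plan '[[[0,4,0],0],[[0,8,0],0],[[0,11,0],0],[[0,13,0],0],[[0,15,0],0],[[0,17,0],0],[[0,19,0],0],[[0,21,0],0]]'

```text
time_s: 10.97
position: [0.6196, 0.0802, 0.0765]
orientation: [-180.0, -0.0, 81.1]
force: [0.5, -0.6, 0.2]
gripper_width: 0.03
finger_force: 0.0
```

Emit:
drive_tool --plan '[[[0,3,0],0],[[0,6,0],0],[[0,9,0],0],[[0,12,0],0],[[0,15,0],0],[[0,18,0],0],[[0,20,0],0],[[0,20,0],0]]'

```text
time_s: 11.63
position: [0.6396, 0.077, 0.0765]
orientation: [180.0, -0.0, 81.1]
force: [0.1, 0.6, 0.9]
gripper_width: 0.0301
finger_force: 0.0
```

```bash
python3 -c "
from h import *
plate('p4')"|egrep 'tcp|wrist|scene'
```

```text
tcp n,e,z 0.6190845070236626 0.17824614376249792 0.07649635708357955 w 0.030137763570214367 0.0 [0.1 0.6 0.9]
wrist 0.08 [(np.int64(312), array([0.601 , 0.6043, 0.6071])), (np.int64(23), array([0.6014, 0.6025, 0.6043]))]
wrist 0.1 [(np.int64(441), array([0.6078, 0.6111, 0.6136])), 0]
wrist 0.12 [(np.int64(293), array([0.6141, 0.6157, 0.6172])), 0]
wrist 0.13 [(np.int64(919), array([0.6178, 0.6219, 0.6261])), 0]
scene 0.08 [(np.int64(15), array([0.609 , 0.6131, 0.6173])), (np.int64(28), array([0.6038, 0.6116, 0.6171]))]
scene 0.1 [(np.int64(14), array([0.6161, 0.6198, 0.6222])), (np.int64(30), array([0.6125, 0.6181, 0.6231]))]
scene 0.12 [0, (np.int64(17), array([0.6173, 0.6238, 0.6273]))]
scene 0.13 [0, (np.int64(15), array([0.6224, 0.6247, 0.6285]))]
```

The plate now leans at about 0.32 rad, its slope matching the rest edge, with slack at both fingers. I'll lift clear and go look at the spacer's robot-side end.

Emit:
drive_tool --plan '[[[0,0,-10],0],[[0,0,-25],0],[[0,0,-45],0],[[0,0,-65],0],[[0,0,-80],0],[[0,0,-80],0]]'

```text
time_s: 12.28
position: [0.6409, 0.0772, 0.1607]
orientation: [179.7, -0.1, 81.1]
force: [0.8, 0.0, 0.5]
gripper_width: 0.0303
finger_force: 0.0
```

```bash
python3 - <<'E'
from h import *
go(395,-237,140,13.7)
plate('p5')
E
```

```text
from [640.9  77.2 160.7] 81.1 shift [-348.5 -194.3   20.7] roll 67.4
tcp n,e,z 0.6203292446375126 0.1786755840723672 0.1606714897720557 w 0.030257049116184327 0.0 [0.8 0.  0.5]
wrist 0.08 [(np.int64(164), array([0.6013, 0.6045, 0.6074])), 0]
wrist 0.1 [(np.int64(204), array([0.6075, 0.6111, 0.6137])), (np.int64(20), array([0.6113, 0.6133, 0.6143]))]
wrist 0.12 [(np.int64(122), array([0.6145, 0.6161, 0.6176])), (np.int64(42), array([0.6152, 0.617 , 0.6179]))]
wrist 0.13 [(np.int64(391), array([0.6176, 0.622 , 0.6263])), (np.int64(186), array([0.6187, 0.6228, 0.6263]))]
top 0.08 [(np.int64(20), array([0.5994, 0.6042, 0.6091])), 0]
top 0.1 [(np.int64(20), array([0.6069, 0.611 , 0.6144])), 0]
top 0.12 [(np.int64(7), array([0.6105, 0.6151, 0.6168])), 0]
top 0.13 [(np.int64(23), array([0.6155, 0.6201, 0.626 ])), 0]
scene 0.08 [(np.int64(13), array([0.6091, 0.6127, 0.6158])), (np.int64(30), array([0.6052, 0.6127, 0.6159]))]
scene 0.1 [(np.int64(16), array([0.6166, 0.6199, 0.6234])), (np.int64(26), array([0.6132, 0.6192, 0.6225]))]
scene 0.12 [(np.int64(9), array([0.6219, 0.6233, 0.6254])), (np.int64(17), array([0.6173, 0.6239, 0.6267]))]
scene 0.13 [(np.int64(11), array([0.6204, 0.6239, 0.6269])), (np.int64(16), array([0.6205, 0.6253, 0.6277]))]
```

Emit:
drive_tool --plan '[[[-30,-17,0],0],[[-66,-37,0],0],[[-102,-57,0],0],[[-138,-77,0],0],[[-174,-97,0],0],[[-210,-117,0],0],[[-245,-137,0],0],[[-280,-156,0],0]]' --grip 0.75

```text
time_s: 13.1
position: [0.4395, -0.1761, 0.1558]
orientation: [-179.9, -0.0, 81.1]
force: [1.3, -1.1, 0.8]
gripper_width: 0.0683
finger_force: 0.0
```

Emit:
drive_tool --plan '[[[-25,-14,0],7],[[-45,-25,5],14],[[-60,-33,10],21],[[-68,-38,15],28],[[-68,-38,20],35],[[-68,-38,20],42],[[-68,-38,20],49],[[-68,-38,20],56]]'

```text
time_s: 13.77
position: [0.3928, -0.2362, 0.1356]
orientation: [-179.9, 0.1, 24.7]
force: [0.0, 0.1, -0.5]
gripper_width: 0.0685
finger_force: 0.0
```

Emit:
drive_tool --plan '[[[0,0,0],6],[[0,0,0],11.4],[[0,0,0],11.4]]'

```text
time_s: 14.02
position: [0.393, -0.2362, 0.1358]
orientation: [-179.9, 0.1, 13.4]
force: [0.2, -0.1, -0.0]
gripper_width: 0.0686
finger_force: 0.0
```

```bash
python3 - <<'E'
from h import *
go(395,-237,140,13.7)
c=snap('wrist','q1');P=cloud(c);X=P.reshape(-1,3)
m=(X[:,2]>.036)&(X[:,2]<.046)&(np.hypot(X[:,0]-.535,X[:,1]+.203)<.06)
r=cv2.minAreaRect(X[m,:2].astype(np.float32)*1000);print(m.sum(),r,X[m,2].mean())
m=(X[:,2]>.006)&(X[:,2]<.034)&(np.hypot(X[:,0]-.535,X[:,1]+.203)<.06)
d=np.array([.971,.237]);u=X[m,:2]@d-np.array([.5355,-.203])@d;print('axial coord of points below top',np.histogram(u,bins=np.arange(-.04,.04,.005)))
E
```

```text
from [ 393.  -236.2  135.8] 13.4 shift [ 1.7  1.2 -4.2] roll -0.3
3146 ((534.7549438476562, -202.2803192138672), (56.73979187011719, 39.222721099853516), 13.306846618652344) 0.04065605271409289
axial coord of points below top (array([  0,   0, 190,   4,   0,   0,   0,   0,   0,   0,   0,   0,   0,
         0,   0]), array([-4.00000000e-02, -3.50000000e-02, -3.00000000e-02, -2.50000000e-02,
       -2.00000000e-02, -1.50000000e-02, -1.00000000e-02, -5.00000000e-03,
       -2.08166817e-17,  5.00000000e-03,  1.00000000e-02,  1.50000000e-02,
        2.00000000e-02,  2.50000000e-02,  3.00000000e-02,  3.50000000e-02]))
```

View pics/q1.png

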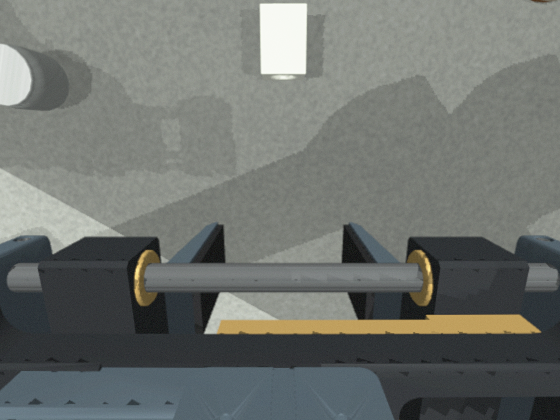

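A dark arc shows at (285,77) on the spacer's near (−x) end, while the far (+x) end looked plain. The hole therefore faces the robot. I'll grip only the last 10 mm of the hole end, lightly, so the heavier plain end can swing down.

```bash
python3 - <<'E'
from h import *
go(501.7,-210.1,60,13.3);go(501.7,-210.1,-22,13.3,([501.7,-210.1,60],13.3))
E
```

```text
from [ 393.1 -236.3  135.9] 13.8 shift [111.7   0.4  75.9] roll 0.5
from [ 501.7 -210.1   60. ] 13.3 shift [ 0. -0. 82.] roll -0.0
```

Emit:
drive_tool --plan '[[[20,0,0],0],[[50,0,20],0.5],[[80,0,45],0.5],[[105,0,65],0.5],[[111,0,76],0.5],[[111,0,76],0.5]]'

```text
time_s: 14.57
position: [0.5012, -0.2091, 0.0578]
orientation: [-179.8, 0.2, 13.5]
force: [-0.8, 0.2, -0.3]
gripper_width: 0.0684
finger_force: 0.0
```

Emit:
drive_tool --plan '[[[0,0,15],0],[[0,0,35],0],[[0,0,55],0],[[0,0,67],0],[[0,0,72],0],[[0,0,74],0],[[0,0,74],0]]'

```text
time_s: 15.15
position: [0.5011, -0.2107, -0.0129]
orientation: [180.0, 0.0, 13.2]
force: [0.3, -0.5, 0.5]
gripper_width: 0.068
finger_force: 0.0
```

```bash
cat >> h.py <<'E'
D=np.array([.973,.23]);L=np.array([-.23,.973])
def spc(tag,cams=('scene','wrist'),r=.07):
    st=telemetry.read_state();p=st['position'];print('tcp',p.round(4),'yaw',st['orientation'][2].round(1),'w',st['gripper_width'],st['finger_force'],st['force'].round(1))
    for cam in cams:
        c=snap(cam,tag+cam);Q=cloud(c).reshape(-1,3);g=c['pixels'].reshape(-1,3).astype(int)
        m=(np.hypot(Q[:,0]-p[0]-.02,Q[:,1]-p[1])<r)&(Q[:,2]>.004)&(Q[:,2]<p[2]+.12)&(g.min(1)>105)&(g.max(1)-g.min(1)<45)
        X=Q[m];a=(X[:,:2]-p[:2])@D;l=(X[:,:2]-p[:2])@L;z=X[:,2]
        if m.sum()<10: print(cam,'none');continue
        print(cam,m.sum(),'axial',np.percentile(a,[1,99]).round(4),'lat',np.percentile(l,[1,99]).round(4),'z',np.percentile(z,[1,99]).round(4))
        for lo in np.arange(0,.2,.01):
            k=(z>=lo)&(z<lo+.01)
            if k.sum()>4: print('  z',lo.round(2),k.sum(),'a',np.percentile(a[k],[3,97]).round(3))
E
python3 -c "
from h import *
spc('q2')"
```

```text
tcp [ 0.5011 -0.2107 -0.0129] yaw 13.2 w 0.06795974523095459 0.0 [ 0.3 -0.5  0.5]
scene 451 axial [0.0081 0.0647] lat [-0.0402  0.0195] z [0.0053 0.0431]
  z 0.0 43 a [0.014 0.064]
  z 0.01 73 a [0.009 0.064]
  z 0.02 73 a [0.011 0.064]
  z 0.03 168 a [0.008 0.064]
  z 0.04 91 a [0.011 0.063]
wrist 8897 axial [0.0077 0.0631] lat [-0.0193  0.02  ] z [0.0217 0.0421]
  z 0.0 59 a [0.063 0.063]
  z 0.01 11 a [0.063 0.063]
  z 0.02 89 a [-0.003  0.063]
  z 0.03 1491 a [0.009 0.063]
  z 0.04 7239 a [0.009 0.062]
```

Emit:
drive_tool --plan '[[[0,0,4],0],[[0,0,7],0],[[0,0,7],0]]'

```text
time_s: 15.5
position: [0.5013, -0.2103, -0.0207]
orientation: [-180.0, 0.0, 13.2]
force: [0.8, 1.1, -0.2]
gripper_width: 0.0685
finger_force: 0.0
```

Emit:
drive_tool --plan '[[[0,0,0],0],[[0,0,0],0],[[0,0,0],0],[[0,0,0],0],[[0,0,0],0],[[0,0,0],0],[[0,0,0],0]]' --grip 0 --force 4

```text
time_s: 16.08
position: [0.5015, -0.2104, -0.0204]
orientation: [180.0, -0.0, 13.2]
force: [0.2, -0.3, 1.6]
gripper_width: 0.0399
finger_force: 4.0
```

Gripped at 40 mm opening and 4 N. Now I'll lift along the tipping arc and see whether it pivots.

Emit:
drive_tool --plan '[[[1,0,-5],0],[[3,0,-10],0],[[6,0,-15],0],[[9,0,-20],0],[[9,0,-20],0]]'

```text
time_s: 16.5
position: [0.5116, -0.2086, 0.0008]
orientation: [179.9, -0.1, 13.2]
force: [0.6, 0.9, -0.8]
gripper_width: 0.0399
finger_force: 4.0
```

```bash
python3 -c "
from h import *
spc('q3')"
```

```text
tcp [ 0.5116 -0.2086  0.0008] yaw 13.2 w 0.03990510282604022 3.997687306255102 [ 0.6  0.9 -0.8]
scene 460 axial [0.0076 0.0637] lat [-0.0246  0.021 ] z [0.0211 0.064 ]
  z 0.02 65 a [0.01  0.063]
  z 0.03 67 a [0.018 0.064]
  z 0.04 72 a [0.018 0.064]
  z 0.05 102 a [0.011 0.064]
  z 0.06 154 a [0.01  0.062]
wrist 9812 axial [0.0067 0.0621] lat [-0.0193  0.0201] z [0.043  0.0627]
  z 0.03 83 a [0.017 0.062]
  z 0.04 93 a [0.    0.062]
  z 0.05 276 a [0.007 0.062]
  z 0.06 9348 a [0.008 0.061]
  z 0.11 12 a [0.029 0.038]
```

Emit:
drive_tool --plan '[[[0,0,0],0],[[0,0,-30],0],[[0,0,-30],0],[[0,0,-60],0],[[0,0,-60],0],[[0,0,-60],0]]' --force 3

```text
time_s: 17.1
position: [0.5109, -0.2088, 0.0603]
orientation: [179.9, -0.1, 13.2]
force: [-0.4, -0.1, -1.0]
gripper_width: 0.04
finger_force: 3.0
```

```bash
python3 -c "
from h import *
spc('q4',('scene',))"
```

```text
tcp [ 0.5109 -0.2088  0.0603] yaw 13.2 w 0.04001171772356879 2.9999631084501743 [-0.4 -0.1 -1. ]
scene 441 axial [0.0012 0.0624] lat [-0.0234  0.0211] z [0.0643 0.1198]
  z 0.06 19 a [0.028 0.05 ]
  z 0.07 46 a [0.01  0.053]
  z 0.08 66 a [0.001 0.058]
  z 0.09 95 a [0.018 0.063]
  z 0.1 120 a [0.016 0.055]
  z 0.11 91 a [0.014 0.033]
```

It swings when jerked: the plain end has dropped about 27°. I'll repeat the jerks.

Emit:
drive_tool --plan '[[[0,0,-30],0],[[0,0,-30],0],[[0,0,-60],0],[[0,0,-60],0],[[0,0,-60],0]]'

```text
time_s: 17.57
position: [0.5106, -0.2086, 0.1197]
orientation: [179.9, -0.1, 13.2]
force: [0.5, 0.7, -0.9]
gripper_width: 0.0397
finger_force: 3.0
```

```bash
cat >> h.py <<'E'
def tilt(tag,box=(180,320,130,300)):
    """angle of spacer's long axis below horizontal from the -y side plane points in scene view (min-area rect in the axial/vertical plane)"""
    st=telemetry.read_state();p=st['position'];c=snap('scene',tag);Q=cloud(c).reshape(-1,3);g=c['pixels'].reshape(-1,3).astype(int)
    a=(Q[:,:2]-p[:2])@D;l=(Q[:,:2]-p[:2])@L
    m=(a>-.03)&(a<.09)&(l>-.026)&(l<-.014)&(Q[:,2]>p[2]-.09)&(Q[:,2]<p[2]+.09)&(g.min(1)>100)&(g.max(1)-g.min(1)<45)
    r=cv2.minAreaRect(np.c_[a[m],Q[m,2]-p[2]].astype(np.float32)*1000);print('tcp',p.round(4),'side',m.sum(),np.round(r[0],1),np.round(r[1],1),round(r[2],1),cv2.boxPoints(r).round(1).tolist(),'w',st['gripper_width'],st['force'].round(1))
E
python3 -c "
from h import *
tilt('q5')
c=load('q4scene')"
```

```text
tcp [ 0.5106 -0.2086  0.1197] side 263 [26.2 27. ] [47.6 57.2] 51.9 [[-11.0, 25.899999618530273], [34.0, -9.399999618530273], [63.29999923706055, 28.100000381469727], [18.299999237060547, 63.29999923706055]] w 0.039665441339125355 [ 0.5  0.7 -0.9]
```

Emit:
drive_tool --plan '[[[0,0,-35],0],[[0,0,-35],0],[[0,0,-70],0],[[0,0,-70],0],[[0,0,-105],0],[[0,0,-105],0],[[0,0,-105],0]]'

```text
time_s: 18.2
position: [0.5109, -0.2088, 0.2249]
orientation: [179.9, -0.1, 13.2]
force: [0.4, 0.3, -1.2]
gripper_width: 0.0403
finger_force: 3.0
```

```bash
python3 -c "
from h import *
tilt('q6')"
```

```text
tcp [ 0.5109 -0.2088  0.2249] side 294 [19.6 22. ] [43.4 60.2] 35.2 [[-15.5, 34.099998474121094], [19.200000762939453, -15.100000381469727], [54.70000076293945, 9.899999618530273], [20.0, 59.099998474121094]] w 0.04027252990976937 [ 0.4  0.3 -1.2]
```

Emit:
drive_tool --plan '[[[0,0,-38],0],[[0,0,-38],0],[[0,0,-76],0],[[0,0,-76],0],[[0,0,-114],0],[[0,0,-114],0],[[0,0,-114],0]]'

```text
time_s: 18.83
position: [0.511, -0.2088, 0.339]
orientation: [179.9, -0.1, 13.2]
force: [-0.0, 0.3, -1.5]
gripper_width: 0.0393
finger_force: 3.0
```

```bash
python3 -c "
from h import *
tilt('q7')"
```

```text
tcp [ 0.511  -0.2088  0.339 ] side 345 [15.2 19.3] [45.3 61.2] 29.7 [[-19.600000381469727, 34.599998474121094], [10.699999809265137, -18.600000381469727], [50.099998474121094, 3.9000000953674316], [19.700000762939453, 57.099998474121094]] w 0.03930775804085 [-0.   0.3 -1.5]
```

It's now about 60° down. I'll lower it gently to the bench, then drag it upright on its plain end along the arc.

Emit:
drive_tool --plan '[[[0,0,8],0],[[0,0,25],0],[[0,0,50],0],[[0,0,80],0],[[0,0,112],0],[[0,0,144],0],[[0,0,175],0],[[0,0,203],0]]'

```text
time_s: 19.55
position: [0.5085, -0.2074, 0.1319]
orientation: [-179.9, 0.1, 13.2]
force: [0.8, -0.8, -1.0]
gripper_width: 0.04
finger_force: 3.0
```

Emit:
drive_tool --plan '[[[0,0,28],0],[[0,0,50],0],[[0,0,70],0],[[0,0,86],0],[[0,0,97],0],[[0,0,104],0],[[0,0,108],0],[[0,0,108],0]]'

```text
time_s: 20.22
position: [0.5093, -0.2079, 0.0264]
orientation: [-179.9, 0.1, 13.2]
force: [-1.2, 0.2, -0.9]
gripper_width: 0.04
finger_force: 3.0
```

```bash
python3 -c "
from h import *
tilt('q8')"
```

```text
tcp [ 0.5093 -0.2079  0.0264] side 262 [31.5  4.8] [ 57.6 121. ] 35.8 [[-27.200000762939453, 37.099998474121094], [43.599998474121094, -61.099998474121094], [90.30000305175781, -27.399999618530273], [19.5, 70.69999694824219]] w 0.03997264827007483 [-1.2  0.2 -0.9]
```

Emit:
drive_tool --plan '[[[0,0,4],0],[[0,0,7],0],[[2,0,9],0],[[5,0,10],0],[[9,0,11],0],[[13,0,12],0],[[17,0,13],0],[[17,0,13],0]]'

```text
time_s: 20.93
position: [0.5279, -0.2044, 0.0146]
orientation: [180.0, -0.0, 13.2]
force: [-0.1, 0.5, 2.4]
gripper_width: 0.0399
finger_force: 3.0
```

```bash
sed -i 's/(Q\[:,2\]>p\[2\]-.09)/(Q[:,2]>max(.004,p[2]-.09))/' h.py; python3 -c "
from h import *
tilt('q9')"
```

```text
tcp [ 0.5279 -0.2044  0.0146] side 206 [10.4 29. ] [43.3 79.3] 17.8 [[-22.399999618530273, 60.20000076293945], [1.899999976158142, -15.300000190734863], [43.099998474121094, -2.0999999046325684], [18.899999618530273, 73.4000015258789]] w 0.0398812480332463 [-0.1  0.5  2.4]
```

Emit:
drive_tool --plan '[[[3,0,0.5],0],[[6,0,1.5],0],[[9,0,2.5],0],[[12,0,4],0],[[15,0,5],0],[[18,0,7],0],[[18,0,7],0]]'

```text
time_s: 21.57
position: [0.5446, -0.2002, 0.0071]
orientation: [-180.0, 0.0, 13.2]
force: [-0.4, -1.3, 0.4]
gripper_width: 0.0399
finger_force: 3.0
```

```bash
python3 -c "
from h import *
tilt('q10')
spc('q10b')"
```

```text
tcp [ 0.5446 -0.2002  0.0071] side 168 [ 6.2 24.5] [41.9 54.7] 0.4 [[-15.0, 51.70000076293945], [-14.600000381469727, -3.0], [27.299999237060547, -2.700000047683716], [26.899999618530273, 52.0]] w 0.039869459155507506 [-0.4 -1.3  0.4]
tcp [ 0.5443 -0.2002  0.0071] yaw 13.2 w 0.04011475008653465 2.9999085422605276 [ 0.5  0.8 -1.3]
scene 318 axial [-0.0135  0.0271] lat [-0.027   0.0196] z [0.0048 0.0755]
  z 0.0 34 a [-0.012  0.026]
  z 0.01 64 a [-0.012  0.027]
  z 0.02 54 a [-0.012  0.027]
  z 0.03 49 a [-0.012  0.027]
  z 0.04 42 a [0.001 0.027]
  z 0.05 70 a [0.002 0.027]
wrist 4955 axial [-0.0069  0.0259] lat [-0.0198  0.02  ] z [0.0069 0.0584]
  z 0.0 102 a [0.025 0.026]
  z 0.01 233 a [-0.003  0.026]
  z 0.02 900 a [-0.007  0.026]
  z 0.03 544 a [-0.007  0.026]
  z 0.04 582 a [-0.007  0.026]
  z 0.05 2563 a [0.    0.026]
  z 0.12 24 a [0.01  0.039]
```

Upright to within 0.4°. I'll release, regrasp it deeper and centred, and check the hole from above.

Emit:
drive_tool --plan '[[[0,0,0],0],[[0,0,0],0],[[0,0,0],0],[[6,0,4],0],[[6,0,10],0],[[6,0,16],0],[[6,0,20],0],[[6,0,20],0]]' --grip 0.7

```text
time_s: 22.38
position: [0.5493, -0.1986, -0.0138]
orientation: [-179.9, 0.1, 13.2]
force: [-0.2, -0.7, 0.5]
gripper_width: 0.064
finger_force: 0.0
```

```bash
python3 - <<'E'
from h import *
spc('q11')
for cam in('q11wrist','q11scene'):
    Q=cloud(load(cam)).reshape(-1,3);p=telemetry.read_state()['position']
    a=(Q[:,:2]-p[:2])@D;l=(Q[:,:2]-p[:2])@L
    k=np.hypot(a,l)<.011; print(cam,'centre z',np.histogram(Q[k,2],bins=[-.01,.015,.03,.05,.062,.2]))
t=snap('top','q11top');Q=cloud(t);a=(Q[...,:2]-p[:2])@D;l=(Q[...,:2]-p[:2])@L
k=(np.hypot(a,l)<.03)&(Q[...,2]<.08);print('top',k.sum())
E
```

```text
tcp [ 0.5493 -0.1986 -0.0138] yaw 13.2 w 0.06395648890142296 0.0 [-0.2 -0.7  0.5]
scene 202 axial [-0.0042  0.0223] lat [-0.0394  0.0176] z [0.0041 0.0585]
  z 0.0 25 a [-0.011  0.037]
  z 0.01 26 a [0.013 0.021]
  z 0.02 33 a [0.013 0.021]
  z 0.03 28 a [-0.001  0.021]
  z 0.04 39 a [-0.003  0.022]
  z 0.05 49 a [0.009 0.021]
wrist 6110 axial [-0.0196  0.0202] lat [-0.0199  0.0194] z [0.0066 0.0578]
  z 0.0 150 a [0.02 0.02]
  z 0.01 361 a [-0.007  0.02 ]
  z 0.02 540 a [-0.007  0.02 ]
  z 0.03 430 a [0.019 0.02 ]
  z 0.04 620 a [-0.013  0.02 ]
  z 0.05 4002 a [-0.019  0.02 ]
  z 0.1 6 a [0.031 0.038]
q11wrist centre z (array([  0, 181,   0,   0,   0]), array([-0.01 ,  0.015,  0.03 ,  0.05 ,  0.062,  0.2  ]))
q11scene centre z (array([0, 0, 1, 1, 3]), array([-0.01 ,  0.015,  0.03 ,  0.05 ,  0.062,  0.2  ]))
top 0
```

The hole is confirmed facing up: the floor at its centre reads about 20 mm above the bench, against a rim at 56 mm. I'll grip and lift.

Emit:
drive_tool --plan '[[[0,0,0],0],[[0,0,0],0],[[0,0,0],0],[[0,0,0],0],[[0,0,0],0],[[0,0,0],0],[[0,0,0],0],[[0,0,0],0]]' --grip 0 --force 15

```text
time_s: 23.2
position: [0.5502, -0.199, -0.0123]
orientation: [180.0, -0.0, 13.2]
force: [-0.0, 0.6, 5.7]
gripper_width: 0.0401
finger_force: 15.0
```

Emit:
drive_tool --plan '[[[0,0,-6],0],[[0,0,-20],0],[[0,0,-45],0],[[0,0,-75],0],[[0,0,-105],0],[[0,0,-135],0],[[0,0,-155],0],[[0,0,-165],0]]'

```text
time_s: 23.87
position: [0.5511, -0.1995, 0.1557]
orientation: [179.9, -0.2, 13.2]
force: [1.5, -0.3, -1.2]
gripper_width: 0.0399
finger_force: 15.0
```

Emit:
drive_tool --plan '[[[0,0,0],0],[[0,0,0],0],[[0,0,0],0],[[0,0,0],0],[[0,0,0],0],[[0,0,0],0],[[0,0,0],0],[[0,0,0],0]]'

```text
time_s: 24.53
position: [0.55, -0.199, 0.1522]
orientation: [-180.0, 0.0, 13.2]
force: [0.3, 0.1, -0.3]
gripper_width: 0.0398
finger_force: 15.0
```

```bash
python3 - <<'E'
from h import *
tilt('r1')
plate('r2')
Q=cloud(load('r2wrist')).reshape(-1,3);p=telemetry.read_state()['position'];a=(Q[:,:2]-p[:2])@D;l=(Q[:,:2]-p[:2])@L
k=(np.abs(a)<.021)&(np.abs(l)<.021)&(Q[:,2]<p[2]+.09);print('z rel tcp',np.percentile(Q[k,2]-p[2],[2,50,98]).round(4))
print(telemetry.read_state()['joint_vel'].round(2))
E
```

```text
tcp [ 0.55   -0.199   0.1522] side 131 [ 0.2 49.9] [77.9 41. ] 88.5 [[-21.399999618530273, 11.5], [19.600000381469727, 10.399999618530273], [21.700000762939453, 88.30000305175781], [-19.299999237060547, 89.4000015258789]] w 0.03979378504474444 [ 0.3  0.1 -0.3]
tcp n,e,z 0.5748073294375762 -0.10846119459551708 0.1523277154693538 w 0.040151247958947235 14.999837838113308 [ 0.1 -0.4 -0.7]
wrist 0.08 [0, (np.int64(313), array([0.6016, 0.6064, 0.6127]))]
wrist 0.1 [0, (np.int64(415), array([0.6084, 0.6132, 0.6193]))]
wrist 0.12 [0, (np.int64(227), array([0.6145, 0.6174, 0.6236]))]
wrist 0.13 [0, (np.int64(331), array([0.6182, 0.6224, 0.6263]))]
top 0.08 [(np.int64(16), array([0.6002, 0.6032, 0.6061])), (np.int64(23), array([0.5987, 0.6044, 0.6092]))]
top 0.1 [(np.int64(22), array([0.6055, 0.6098, 0.6151])), (np.int64(21), array([0.6059, 0.6107, 0.6143]))]
top 0.12 [(np.int64(14), array([0.6116, 0.6156, 0.6257])), (np.int64(12), array([0.6127, 0.6156, 0.619 ]))]
top 0.13 [(np.int64(17), array([0.6171, 0.6204, 0.6255])), (np.int64(18), array([0.6162, 0.6208, 0.6262]))]
scene 0.08 [(np.int64(16), array([0.61  , 0.612 , 0.6158])), (np.int64(28), array([0.6052, 0.6109, 0.615 ]))]
scene 0.1 [(np.int64(15), array([0.6165, 0.6194, 0.6222])), (np.int64(32), array([0.6121, 0.6187, 0.623 ]))]
scene 0.12 [(np.int64(7), array([0.6234, 0.6246, 0.6255])), (np.int64(15), array([0.6189, 0.6246, 0.6269]))]
scene 0.13 [(np.int64(12), array([0.6204, 0.6237, 0.6278])), (np.int64(15), array([0.62  , 0.6246, 0.6292]))]
z rel tcp [-0.1528  0.0675  0.0847]
[-0.03  0.05 -0.1   0.08  0.02  0.03]
```

View pics/r2scene.png

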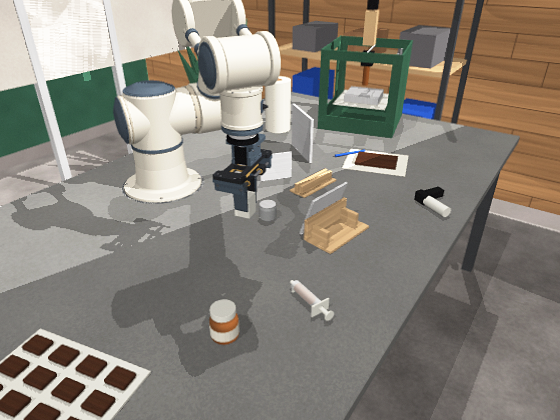

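The scene view shows the spacer held upright at (243,208), its bottom at about 0.163 m. The plate leans on the rest at (325,210), and the jar, tin and syringe haven't moved.

```bash
python3 -c "
from plant import arm
print(arm.job_done())"
```

```text
the job is handed in; nothing more can be done
None
```

I handed the job in, and no verdict came back: the plate leans squarely on the middle of the rest at about 0.32 rad, and the spacer is held still with its hole straight up and its underside about 16 cm above the bench, with the jar, syringe and tin left where they were.

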